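# Hold the sieve over the uncovered saucepan

### The arm

A 6-joint arm with a two-finger parallel gripper is mounted at the origin on the work surface. World frame = base frame: x ahead of the robot, y to its left, z up, the work surface at z = 0. Lengths are in m, angles in rad, forces in N, time in s.
With the tool pointing down it reaches from about 0.35 to 0.875 m from the base axis. Payload 15.5 kg.
Tool frame: the origin (TCP) lies at the very end of the fingers, on their centre line; the grasp point (between the pads) lies 19 mm behind it; z points along the fingers, y is the line along which they close (so a half turn about z gives the same grasp; the last joint's range is limited). The gripper opens to 85 mm and grips with 20 to 120 N. Pads are 22 mm wide; open, the fingers measure 114 mm over their backs; the gripper's body (76 mm by 85 mm) begins 54 mm behind the grasp point. The pads swing forward as they close: fully open they stand 13 mm farther back than shut.
Start: joints at [-1.244, 0.494, 1.345, -0, 1.302, -0.096], TCP at [0.256, -0.57, 0.204] pointing down, gripper open.
Joint ranges: [-2.91, 2.91], [-0.82, 2.16], [0.22, 2.67], [-1.22, 4.37], [0.12, 2.79], [-3.08, 3.08]. Speed limits (rad/s): [1.89, 1.89, 2.57, 3.01, 3.01, 3.01].

### API

Orientations are given as a rotation vector (axis times angle).
In Python, from plant import ctrl gives the robot as it stands. The module is installed in compiled form; this text tells all that it offers. Calls block until the motion is done:
- ctrl.move_to(position, orientation): joint-space move of the TCP to a pose.
- ctrl.servo_line(position, rot=None, vel=0.15, until_force=None): straight line of the TCP; rot=None keeps the orientation; vel is the mean speed in m/s. With until_force (N) it stops when the force on the tool has changed by that much, and returns True; else False.
- ctrl.set_joints(angles): joint-space move.
- ctrl.command_gripper(opening): opening from 0.0 (shut) to 1.0 (fully open); the grip force is fixed at half the most; returns when the fingers have stopped.
- ctrl.hold(seconds).
- ctrl.solve_ik(position, orientation): joint angles nearest the present ones, or None.
- ctrl.sense(): the state.
- ctrl.get_image(name): name is "scene" or "top" or "wrist"; returns the picture (400x640x3 uint8, red, green, blue); there is no depth.
- ctrl.calibration(name): a dict with "fx", "fy", "cx", "cy" (pixels), "k1" (the pictures are not rectified: a ray, as slopes to the right and down, at radius r is drawn at 1 + k1 r^2 times it, then the intrinsics apply), "position" and "rotation" of the camera in the world. Camera axes: x right, y down, z forward; pixel columns grow to the right and rows downward; lengths in m; the calibration is good to about 2 mm. A picture is of the moment at which its call begins: read the wrist's pose just before it. calibration takes no time and is no camera call; for the wrist camera it gives the pose at the moment of the call.
A pose or a line that the arm cannot do raises ctrl.MotionError and nothing moves.
- ctrl.hand_in(): hands the job in; it is judged then, once.
Trained networks look in the newest picture that a camera, given by its name, has taken for a name from the list of things; names that differ only in an ending like _2 or _b are one class to them, and where a whole thing is asked for, a point or a joint stands for the part that bears it (a point fixed in the world has none). Each returns a list of dicts, best first, with "p" (0 to 1); they miss things now and then, are a little off and sometimes report something else, mostly with a low value. They report only what shows in the picture. A call takes as long as a camera call. They do not tell look-alikes from the thing itself.
- ctrl.boxes_of(camera, name): "at" ([x, y, z] in m, in the coordinates of the camera as it stood for that picture, good to about 4 mm: the middle of the surface that is visible of it).
- ctrl.cut_out(camera, name): "region" (400x640 bool, what is visible of it).
- ctrl.landmark_of(camera, name): "at" ([x, y, z] in m, in the coordinates of the camera as it stood for that picture, good to about 4 mm: a listed point, or the origin of a listed thing).
The state is a dict: "time": time; "joints": joint angles; "dq": joint speeds; "joint_torque": joint torques, N m; "ee_pos": TCP position; "ee_rot": TCP orientation; "force": force on the tool from outside, world axes, zero at the start; "torque": the same for the moment, N m; "opening": opening from 0.0 (shut) to 1.0 (fully open); "finger_force": force on a finger pad.
Only numpy, scipy, OpenCV 4.12 (cv2) and the standard library are available. Lean on these libraries where they do the work, as an engineer would, in place of code of your own. Each camera call takes 0.05 s, during which the arm holds its last target. There are 200 camera calls.

### The job

I need both hands to pour the stock, so please get the saucepan ready: first take the glass lid off it and lay it, knob up, on the cork mat; then pick up the sieve by its handle from the bowl it rests in, carry it over whatever stands in between and hold it level and centred over the open saucepan, the bottom of its mesh about 2 cm above the pan's rim and not touching the pan. Finish while still holding it there, do not put it down, and leave the saucepan, the bowl and the other things standing where they are.

Things in the scene. Friction and masses are not known exactly. Their poses are not given: they have to be found in the camera images.
- saucepan: Round stainless saucepan standing loose on one of the hob's two zones (either one), 1.1 kg; 190 mm outside diameter, 182 mm inside the mouth, 105 mm high, wall 4 mm; two small loop handles on its +y and -y sides, 82 to 90 mm up, reaching 130 mm from its axis. Origin: centre of its underside, z up. The hob is a flat black glass plate 5 mm high on the counter.
- saucepan_mouth (a point): Centre of the saucepan's mouth, in the plane of its rim (105 mm above the saucepan's origin, 110 mm above the counter).
- lid: Round glass lid with a steel rim and a black knob, lying on the saucepan, 0.27 to 0.5 kg; 196 mm diameter. A locating ring 166 mm in diameter and 6 mm deep hangs down inside the pan's mouth. Origin: centre of the underside of that ring, z up; the lid's top at its middle is 23 mm above the origin, its rim 11 mm. Laid on the mat it rests on the ring, so its origin is then 8 mm above the counter.
- lid_knob (a point): Middle of the lid's knob, 43 mm above the lid's origin on its axis: a round black knob 36 mm in diameter, 31 to 54 mm above the lid's origin, on a thinner 26 mm stem. Gripped from above with the fingertips just clear of the glass.
- cork_mat: Round cork mat fixed on the counter, 210 mm diameter, 8 mm thick. Origin: centre of its underside.
- bowl: White ceramic bowl standing loose on the counter, 138 mm outside diameter at the rim, 65 mm high, 0.5 kg; the sieve rests in it. Origin: centre of its underside.
- sieve: Kitchen sieve, 0.13 to 0.24 kg: steel mesh basket 120 mm across and 47 mm deep under a rim 146 mm across, with a straight handle along its own -x. Origin: lowest point of the mesh, on its axis, z up; rim and handle are centred 50 mm above it. At the start the rim lies on the bowl's rim, the origin 18 mm above the counter. Held firmly by the handle it sags a few degrees at most.
- sieve_grip (a point): Point on the sieve's handle to grip: 110 mm from the basket's axis along the sieve's -x and 50 mm above its origin. The black handle is a level bar 20 mm wide (along the sieve's y) and 13 mm high, from 88 to 208 mm from the axis; nothing is under it but the counter, 68 mm below its middle at the start.
- low_pan: Low dark steel pan with two loop handles on the hob's other zone, 200 mm diameter (252 mm over the handles, along its y), 45 mm high, loose. Origin: centre of its underside. To be left alone.
- oil_bottle: Green glass oil bottle, 56 mm diameter, 200 mm high, loose, standing on the counter beside the hob's left (+y) edge between the hob and the bowl. Origin: centre of its underside. To be left alone.
- pepper_mill: Dark wooden pepper mill, 54 mm diameter, 155 mm high, loose, standing in the same row as the oil bottle. Origin: centre of its underside. To be left alone.
- salt_jar: White salt jar with a steel cap, 60 mm diameter, 90 mm high, loose, standing in the same row. Origin: centre of its underside. To be left alone.
Not all that is in view belongs to the job. Of the things shaped like the cork_mat, the cork one is meant.

How it is judged:
By the outcome, as a careful person would: the job done as asked, in the order asked, and still so for the second after the job is handed in, while the arm keeps its last pose, push and grip.
It also fails if it takes over 64 s, if anything falls off the work surface, if the arm or the gripper's body presses on something with over 40 N, if the wrist force passes 120 N, or if a joint passes its speed limit or range.

## Working session

There is one attempt and no reset: what is moved stays moved. The work goes in short steps, each a Python script; the robot and the scene stay as the last script left them, time stands still between calls to the robot, and variables do not carry over. Pictures are saved under pics/ and viewed, at most 10 in all, crops included, and the job is handed in when it is done.

```bash
mkdir -p pics
cat > h.py <<'E'
import numpy as np, cv2
from scipy.spatial.transform import Rotation as R
from plant import ctrl
def pic(n,f):
    im=ctrl.get_image(n); cv2.imwrite('pics/'+f,im[:,:,::-1]); return im
def Rm(c):
    r=np.array(c["rotation"]); return r if r.shape==(3,3) else R.from_rotvec(r).as_matrix()
def world(cam,p,c=None):
    c=c or ctrl.calibration(cam); return Rm(c)@np.array(p)+np.array(c["position"])
def pix(cam,uv,z,c=None):
    c=c or ctrl.calibration(cam)
    d=np.array([(uv[0]-c["cx"])/c["fx"],(uv[1]-c["cy"])/c["fy"]]); s=d.copy()
    for _ in range(20): s=d/(1+c["k1"]*(s@s))
    v=Rm(c)@np.array([s[0],s[1],1]); p=np.array(c["position"]); return p+v*(z-p[2])/v[2]
def proj(cam,P,c=None):
    c=c or ctrl.calibration(cam); q=Rm(c).T@(np.array(P)-np.array(c["position"])); s=q[:2]/q[2]; s=s*(1+c["k1"]*(s@s))
    return [c["fx"]*s[0]+c["cx"],c["fy"]*s[1]+c["cy"]]
def rot(yaw): return (R.from_euler('z',yaw)*R.from_euler('x',np.pi)).as_rotvec()
E
python3 - <<'E'
from h import *
np.set_printoptions(precision=3,suppress=True)
pic('scene','s0.png');pic('top','t0.png')
print(ctrl.calibration('top'));s=ctrl.sense();print(s['time'],s['ee_rot'],s['force'])
for cam in('top','scene'):
  for n in "saucepan saucepan_mouth lid lid_knob cork_mat bowl sieve sieve_grip low_pan oil_bottle pepper_mill salt_jar".split():
    print(cam,n,[(world(cam,d['at']),np.round(d['p'],2),np.round(proj(cam,world(cam,d['at'])))) for d in ctrl.landmark_of(cam,n)[:4]])
E
```

```text
{'fx': 409.41215366843664, 'fy': 409.41215366843664, 'cx': 313.62830666537445, 'cy': 197.85513597562425, 'k1': 0.03687857246001305, 'position': array([ 0.325, -0.007,  1.432]), 'rotation': array([-2.187,  2.149, -0.08 ])}
0.1 [-3.071 -0.657  0.   ] [0.619 0.567 0.229]
top saucepan []
top saucepan_mouth []
top lid [(array([ 0.692, -0.045,  0.103]), np.float64(0.6), array([333., 124.]))]
top lid_knob [(array([ 0.695, -0.042,  0.146]), np.float64(0.63), array([333., 119.]))]
top cork_mat [(array([ 0.547, -0.381,  0.002]), np.float64(0.88), array([427., 173.]))]
top bowl [(array([0.618, 0.372, 0.001]), np.float64(0.79), array([214., 150.]))]
top sieve [(array([0.616, 0.369, 0.014]), np.float64(0.86), array([214., 150.]))]
top sieve_grip [(array([0.506, 0.362, 0.073]), np.float64(0.6), array([211., 179.]))]
top low_pan [(array([ 0.472, -0.058,  0.005]), np.float64(0.82), array([335., 193.]))]
top oil_bottle [(array([0.474, 0.128, 0.002]), np.float64(0.64), array([282., 192.])), (array([ 0.686,  0.135, -0.001]), np.float64(0.62), array([282., 133.]))]
top pepper_mill [(array([ 0.685,  0.13
[... 858 characters left out ...]
([207., 152.])), (array([ 0.544, -0.39 ,  0.002]), np.float64(0.72), array([169., 254.]))]
scene bowl [(array([0.617, 0.367, 0.005]), np.float64(0.69), array([477., 288.]))]
scene sieve [(array([0.618, 0.366, 0.018]), np.float64(0.88), array([478., 286.]))]
scene sieve_grip [(array([0.506, 0.366, 0.071]), np.float64(0.69), array([477., 234.]))]
scene low_pan [(array([ 0.469, -0.058,  0.007]), np.float64(0.96), array([302., 232.]))]
scene oil_bottle [(array([0.472, 0.123, 0.003]), np.float64(0.85), array([373., 236.]))]
scene pepper_mill [(array([0.683, 0.133, 0.006]), np.float64(0.82), array([380., 312.]))]
scene salt_jar [(array([0.586, 0.138, 0.001]), np.float64(0.6), array([381., 276.]))]
```

View pics/t0.png

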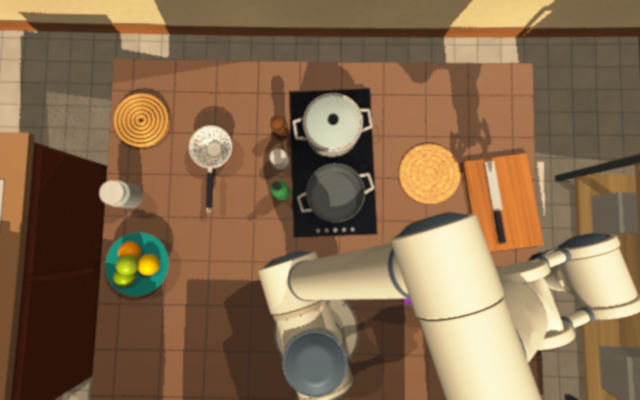

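View pics/s0.png

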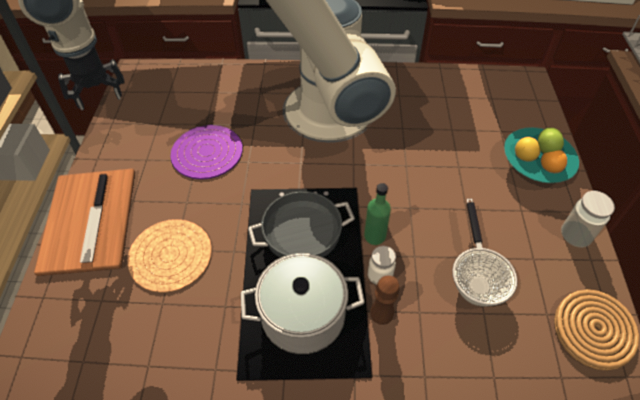

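The top view shows the cork mat candidates: speckled cork disc at (430,173), coiled rattan trivet at (141,120), and a purple mat at scene (207,152). The speckled disc matches cork. The lidded pan is at (333,124), the sieve at (211,148) with its handle towards the robot, and the row (oil bottle, salt jar, pepper mill) at column 280. Next I'll crop the mat and refine positions from masks.

Run:
```python
from h import *
np.set_printoptions(precision=4,suppress=True)
im=pic('scene','s1.png'); a=im[210:300,115:225]; b=im[285:375,545:640]
cv2.imwrite('pics/c.png',np.hstack([cv2.resize(x,(400,360),interpolation=2) for x in(a,b)])[:,:,::-1])
pic('top','t1.png')
for n,z in(('cork_mat',.008),('lid',.112),('sieve',.068)):
  for d in ctrl.cut_out('top',n)[:3]:
    m=d['region'].astype(np.uint8); cs,_=cv2.findContours(m,0,1); k=max(cs,key=cv2.contourArea)
    P=np.array([pix('top',q[0],z)[:2] for q in k]); (cx,cy),r=cv2.minEnclosingCircle(P.astype(np.float32))
    print(n,round(d['p'],2),'centroid',P.mean(0),'circ',cx,cy,r,P.min(0),P.max(0))
for yaw in (0,np.pi/2,-np.pi/2,np.pi):
  print(yaw,*[ctrl.solve_ik(p,rot(yaw)) for p in([.694,-.043,.129],[.546,-.383,.033],[.506,.364,.05],[.583,-.044,.161],[.583,-.044,.3])],sep='\n ')
```

```text
cork_mat 0.92 centroid [ 0.5469 -0.3847] circ 0.5469527244567871 -0.38421690464019775 0.10557693988084793 [ 0.4454 -0.4877] [ 0.6501 -0.2804]
cork_mat 0.3 centroid [ 0.6228 -0.0374] circ 0.6417251825332642 -0.03791091591119766 0.07101893424987793 [ 0.6058 -0.1086] [0.6479 0.0327]
lid 0.82 centroid [ 0.6955 -0.0417] circ 0.6964332461357117 -0.0404057651758194 0.10021942108869553 [ 0.5985 -0.1397] [0.7964 0.0546]
lid 0.6 centroid [0.5714 0.1316] circ 0.5718916654586792 0.13223783671855927 0.03429143503308296 [0.5399 0.1006] [0.6029 0.16  ]
sieve 0.91 centroid [0.5828 0.3674] circ 0.5496088862419128 0.3733738660812378 0.14205463230609894 [0.4081 0.298 ] [0.6911 0.441 ]
0
 [-0.1477  0.6621  1.2369 -0.      1.2426  1.4231]
 [-0.7012  0.7354  1.3927 -0.      1.0135  0.8696]
 [ 0.5278  0.6654  1.5012 -0.      0.975   2.0986]
 [-0.1774  0.4815  1.5005 -0.      1.1595  1.3934]
 [-0.1774  0.3589  1.3035 -0.      1.4792  1.3934]
1.5707963267948966
 [-0.1477  0.6621  1.2369 -0.      1.2426 -0.1477]
 [-0.7012  0.7354  1.3927  0.      1.0135 -0.7012]
 [ 0.5278  0.6654  1.5012 -0.      0.975   0.5278]
 [-0.1774  0.4815  1.5005 -0.      1.1595 -0.1774]
 [-0.1774  0.3589  1.3035  0.      1.4792 -0.1774]
-1.5707963267948966
 [-0.1477  0.6621  1.2369 -0.      1.2426  2.9939]
 [-0.7012  0.7354  1.3927 -0.      1.0135  2.4404]
 [ 0.5278  0.6654  1.5012  0.      0.975  -2.6137]
 [-0.1774  0.4815  1.5005 -0.      1.1595  2.9641]
 [-0.1774  0.3589  1.3035 -0.      1.4792  2.9641]
3.141592653589793
 [-0.1477  0.6621  1.2369  0.      1.2426 -1.7185]
 [-0.7012  0.7354  1.3927  0.      1.0135 -2.272 ]
 [ 0.5278  0.6654  1.5012  0.      0.975  -1.043 ]
 [-0.1774  0.4815  1.5005  0.      1.1595 -1.7482]
 [-0.1774  0.3589  1.3035  0.      1.4792 -1.7482]
```

View pics/c.png

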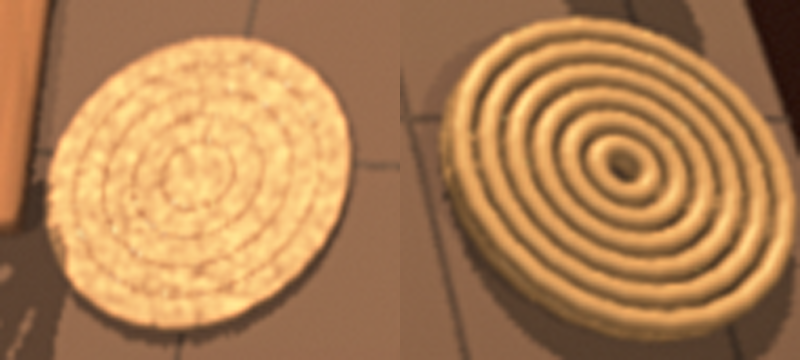

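The left crop, at scene (170,255), is flat speckled cork, so that is the mat. The right crop is a coiled rope trivet, a look-alike. Now I'll go for the lid.

Run:
```python
from h import *
np.set_printoptions(precision=4,suppress=True)
y=rot(np.pi/2)
ctrl.move_to([.6,-.25,.3],y)
ctrl.move_to([.6945,-.0425,.26],y)
c=ctrl.calibration('wrist'); pic('wrist','w0.png')
for n in('lid_knob','lid'): print(n,[(world('wrist',d['at'],c),d['p']) for d in ctrl.landmark_of('wrist',n)[:2]])
K=np.array([.6945,-.0425])
for d in ctrl.landmark_of('wrist','lid_knob')[:1]:
  w=world('wrist',d['at'],c)[:2]
  if np.linalg.norm(w-K)<.012: K=(K+w)/2
print(K)
print(ctrl.servo_line([*K,.129],vel=.12,until_force=8)); s=ctrl.sense(); print(s['ee_pos'])
f0=s['force']
ctrl.command_gripper(0.0); s=ctrl.sense(); print(s['opening'],s['finger_force'],s['force'],f0)
ctrl.servo_line([*K,.16],vel=.05); s=ctrl.sense(); print(s['time'],s['opening'],s['finger_force'],s['force'],s['ee_pos'])
np.save('K.npy',K)
pic('scene','s2.png')
```

```text
lid_knob []
lid []
[ 0.6945 -0.0425]
False
[ 0.695  -0.0426  0.1298]
-0.002209634748571246 7.339725707424805 [-2.6724  0.3372 14.5635] [-0.5283  0.8675  0.2211]
7.2 0.005387107210606723 0.0 [-0.049   0.5665  0.1218] [ 0.6943 -0.0425  0.1598]
```

View pics/s2.png

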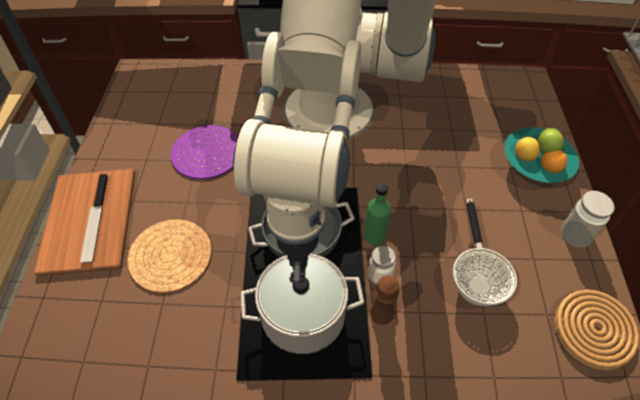

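The fingers closed on nothing. The scene view shows the shut tips near the knob at (300,283), with the lid still on the pan. I'll check the offset in the wrist view.

Run:
```python
from h import *
np.set_printoptions(precision=4,suppress=True)
ctrl.servo_line([.6945,-.0425,.22],vel=.15); ctrl.command_gripper(1.0)
c=ctrl.calibration('wrist'); im=pic('wrist','w1.png'); pic('top','t2.png')
print(c, proj('wrist',[.6945,-.0425,.147],c))
for cam in('scene','top'):
  if cam=='scene': pic('scene','s3.png')
  for n in('lid_knob','lid'): print(cam,n,[(world(cam,d['at']),d['p']) for d in ctrl.landmark_of(cam,n)[:2]])
```

```text
{'fx': 357.7209826220271, 'fy': 357.7209826220271, 'cx': 323.06994236764615, 'cy': 198.24111812930684, 'k1': -0.06853761539444761, 'position': array([0.6944, 0.0329, 0.3912]), 'rotation': array([2.8404, 0.0001, 0.0011])} [np.float64(322.98408855208953), np.float64(197.67003222153943)]
scene lid_knob [(array([ 0.6909, -0.04  ,  0.1511]), 0.71)]
scene lid [(array([ 0.6959, -0.046 ,  0.1054]), 0.89)]
top lid_knob [(array([ 0.6923, -0.0428,  0.1444]), 0.92), (array([0.6147, 0.3675, 0.0163]), 0.19)]
top lid [(array([ 0.6947, -0.0458,  0.1043]), 0.86), (array([ 0.6864,  0.1346, -0.0009]), 0.45)]
```

View pics/w1.png

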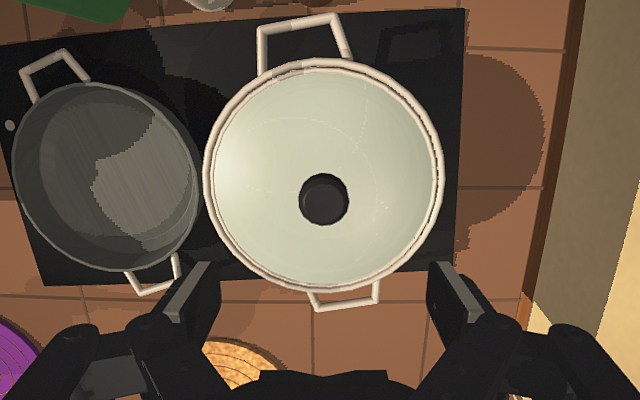

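The wrist view shows the knob at (324,199), where (.6945,-.0425) projects, so x and y are right. The open fingertips at (215,285) and (430,285) look several cm nearer the camera than the TCP implies, which fits the fingers closing above the knob. I'll measure the real tip height by touching the knob top gently with the shut fingers.

Run:
```python
from h import *
np.set_printoptions(precision=4,suppress=True)
ctrl.command_gripper(0.0)
pic('wrist','w2.png')
print(ctrl.servo_line([.6945,-.0425,.17],vel=.15,until_force=4))
print(ctrl.servo_line([.6945,-.0425,.120],vel=.03,until_force=4)); s=ctrl.sense(); print(s['ee_pos'],s['force'],s['opening'],s['time'])
ctrl.servo_line([.6945,-.0425,.19],vel=.15);
```

```text
True
True
[ 0.6946 -0.0425  0.1306] [-1.5278  0.1174  7.9108] 0.0003557710354163213 12.3417
```

View pics/w2.png

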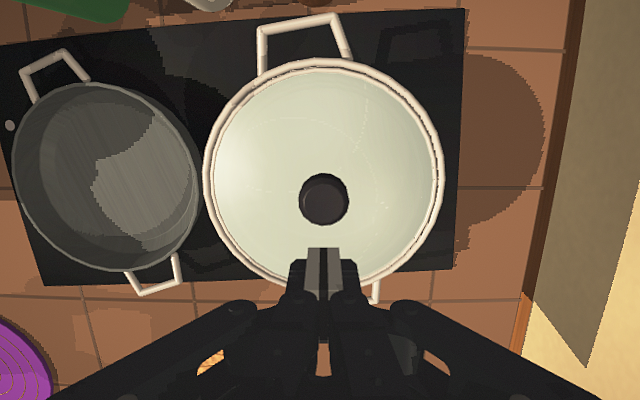

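The shut tips are at column 323 with their front edge at row 248, and they touched the knob top (z .158) at reported TCP .1306. So the real fingertips are about 27 mm short of the reported TCP, and I'll apply that correction to every height.

```bash
echo 'D=.027' >> h.py
python3 - <<'E'
from h import *
np.set_printoptions(precision=4,suppress=True)
K=[.6945,-.0425]
ctrl.command_gripper(1.0)
ctrl.servo_line([*K,.135],vel=.12)
print(ctrl.servo_line([*K,.130-D],vel=.04,until_force=10)); print(ctrl.sense()['ee_pos'],ctrl.sense()['force'])
ctrl.command_gripper(0.0); s=ctrl.sense(); print(s['opening'],s['finger_force'],s['force'],s['ee_pos'])
if s['opening']>.2:
  ctrl.servo_line([*K,.20-D],vel=.1); s=ctrl.sense(); print(s['time'],s['opening'],s['finger_force'],s['force'],s['ee_pos'])
pic('scene','s4.png')
E
```

```text
False
[ 0.6947 -0.0425  0.1032] [ 0.3258  0.0077 -0.0558]
0.3964117294438987 59.73552217707038 [-1.9031  0.0624  5.6583] [ 0.6947 -0.0425  0.1035]
16.6167 0.3959230353015389 59.91014407016337 [-0.419  -0.6891 -3.5024] [ 0.694  -0.0424  0.1722]
```

View pics/s4.png

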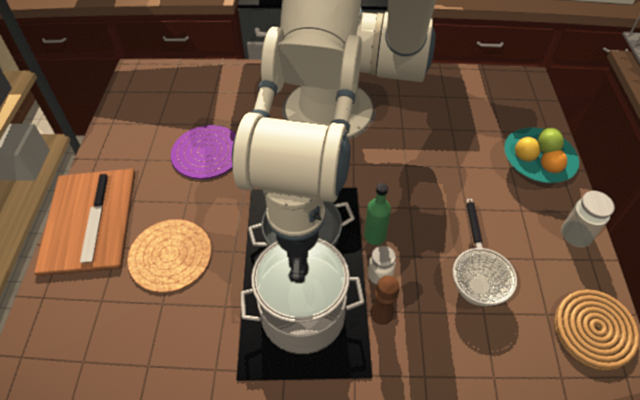

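The lid is lifted (3.5 N, opening 0.40) and the scene view shows it clear of the rim at (300,275). Next I'll place it on the mat.

Run:
```python
from h import *
np.set_printoptions(precision=4,suppress=True)
M=[.5469,-.3845]
ctrl.servo_line([.694,-.15,.20],vel=.2)
ctrl.servo_line([*M,.12],vel=.25)
ctrl.servo_line([*M,.03],vel=.15); ctrl.hold(.2)
r=ctrl.servo_line([*M,.004],vel=.03,until_force=4); s=ctrl.sense(); print(r,s['ee_pos'],s['force'])
ctrl.command_gripper(1.0); 
ctrl.servo_line([*M,.12],vel=.2); s=ctrl.sense(); print(s['time'],s['force'])
ctrl.move_to([.45,-.1,.33],rot(0))
pic('scene','s5.png'); pic('top','t5.png')
for cam in('scene','top'):
  for n in('lid','lid_knob','saucepan','saucepan_mouth','sieve','sieve_grip'): print(cam,n,[(world(cam,d['at']),d['p']) for d in ctrl.landmark_of(cam,n)[:2]])
m=ctrl.cut_out('top','sieve')[0]['region']; v,u=np.nonzero(m)
P=np.array([pix('top',q,.068)[:2] for q in zip(u,v)])
H=P[P[:,0]<.52]; b=P[P[:,0]>.55]; print('handle fit y=',np.polyfit(H[:,0],H[:,1],1),H.mean(0),'basket',b.mean(0),(b.min(0)+b.max(0))/2)
```

```text
True [ 0.5467 -0.3844  0.0074] [-1.4365  0.2029  7.2997]
21.6083 [-0.2851  1.2264 -1.3153]
scene lid [(array([ 0.5471, -0.389 ,  0.008 ]), 0.87)]
scene lid_knob [(array([ 0.5425, -0.387 ,  0.0561]), 0.61)]
scene saucepan [(array([ 0.6981, -0.0456,  0.0087]), 0.95)]
scene saucepan_mouth [(array([ 0.6935, -0.0446,  0.1122]), 0.72)]
scene sieve [(array([0.6173, 0.3712, 0.022 ]), 0.71), (array([ 0.6923, -0.0428,  0.11  ]), 0.54)]
scene sieve_grip [(array([0.5092, 0.3642, 0.0728]), 0.82), (array([ 0.4721, -0.0576,  0.0079]), 0.58)]
top lid [(array([ 0.5473, -0.3848,  0.0052]), 0.8), (array([0.507 , 0.3644, 0.0718]), 0.42)]
top lid_knob [(array([ 0.5481, -0.3852,  0.0473]), 0.89), (array([0.621 , 0.3721, 0.0005]), 0.51)]
top saucepan [(array([ 0.6914, -0.0473,  0.0037]), 0.76)]
top saucepan_mouth [(array([ 0.6973, -0.046 ,  0.1106]), 0.77)]
top sieve [(array([0.6181, 0.3668, 0.0155]), 0.66)]
top sieve_grip [(array([0.5042, 0.3648, 0.0732]), 0.8)]
handle fit y= [0.0153 0.3594] [0.4624 0.3664] basket [0.6137 0.3494] [0.6205 0.3675]
```

View pics/s5.png

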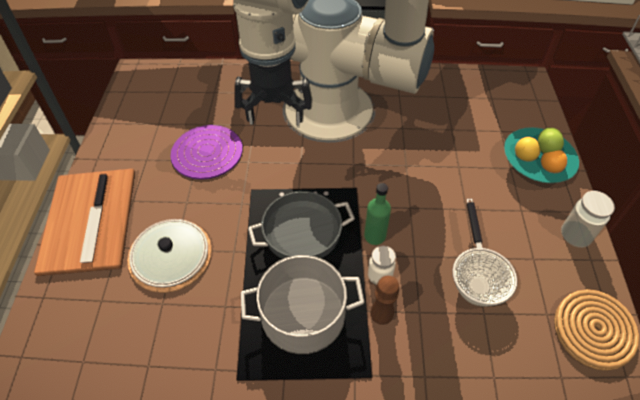

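The scene view shows the lid knob up on the cork mat at (170,252), the saucepan open at (303,295), and everything else in place. Now the sieve.

Run:
```python
from h import *
np.set_printoptions(precision=4,suppress=True)
yaw=.02; o=rot(yaw); G=[.508,.3665]
ctrl.move_to([.42,.2,.33],o); ctrl.move_to([*G,.16],o)
print(ctrl.servo_line([*G,.06],vel=.15)); ctrl.hold(.1)
print(ctrl.servo_line([*G,.019],vel=.06,until_force=12)); s=ctrl.sense(); print(s['ee_pos'],s['force'])
ctrl.command_gripper(0.0); s=ctrl.sense(); print(s['opening'],s['finger_force'],s['force'],s['torque'])
if s['opening']>.1:
  ctrl.servo_line([*G,.05],vel=.05); ctrl.servo_line([*G,.28],vel=.2); ctrl.hold(.3)
  s=ctrl.sense(); print(s['time'],s['opening'],s['finger_force'],s['force'],s['torque'],s['ee_pos'])
pic('scene','s6.png'); pic('top','t6.png')
for cam in('scene','top'):
  for n in('sieve','sieve_grip','bowl'): print(cam,n,[(world(cam,d['at']),d['p']) for d in ctrl.landmark_of(cam,n)[:2]])
```

```text
False
False
[0.5082 0.3666 0.0192] [-0.4086 -0.1015 -1.0562]
0.22455763960787484 58.43126356601715 [-1.3268  0.6114  3.2044] [-0.0243  0.0791 -0.0067]
30.9917 0.22394728263534205 58.55799973011017 [-0.6197  0.4987 -2.6268] [ 0.0198  0.068  -0.0182] [0.5079 0.3664 0.2795]
scene sieve [(array([0.6169, 0.3669, 0.2794]), 0.89), (array([ 0.4703, -0.0563,  0.0063]), 0.72)]
scene sieve_grip [(array([0.5089, 0.3622, 0.3317]), 0.95)]
scene bowl [(array([0.6124, 0.3651, 0.001 ]), 0.65)]
top sieve [(array([0.6144, 0.3693, 0.2758]), 0.79)]
top sieve_grip []
top bowl [(array([0.6172, 0.3722, 0.0013]), 0.77)]
```

View pics/s6.png

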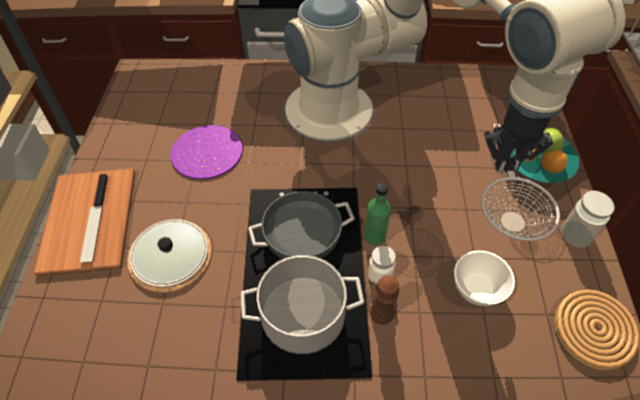

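The sieve is held clear of the bowl at (520,208), close to level, and the bowl stayed in place at (484,278). Next I'll carry it over the row and look again.

Run:
```python
from h import *
np.set_printoptions(precision=4,suppress=True)
T=[.586,-.047]
ctrl.servo_line([*T,.28],vel=.15); ctrl.servo_line([*T,.15],vel=.1); ctrl.hold(.4)
s=ctrl.sense(); print(s['time'],s['ee_pos'],s['force'],s['opening'])
for k in range(2):
 for cam in('scene','top'):
  pic(cam,f'{cam}_{7+k}.png')
  for n in('sieve','sieve_grip','saucepan_mouth','saucepan'): print(cam,n,[(world(cam,d['at']),round(d['p'],2)) for d in ctrl.landmark_of(cam,n)[:1]])
```

```text
36.2 [ 0.586  -0.047   0.1501] [-0.3219  0.5079 -0.8173] 0.218374368620665
scene sieve [(array([ 0.6947, -0.0443,  0.1467]), 0.76)]
scene sieve_grip [(array([ 0.5855, -0.0496,  0.2022]), 0.67)]
scene saucepan_mouth [(array([ 0.6951, -0.0473,  0.112 ]), 0.56)]
scene saucepan [(array([ 0.698 , -0.0426,  0.0098]), 0.81)]
top sieve [(array([ 0.5827, -0.0467,  0.2031]), 0.31)]
top sieve_grip [(array([ 0.5822, -0.0486,  0.2015]), 0.44)]
top saucepan_mouth []
top saucepan []
scene sieve [(array([ 0.6964, -0.0451,  0.1495]), 0.85)]
scene sieve_grip [(array([ 0.5858, -0.0498,  0.1993]), 0.94)]
scene saucepan_mouth [(array([ 0.6948, -0.0436,  0.1127]), 0.71)]
scene saucepan [(array([ 0.6987, -0.0449,  0.0088]), 0.71)]
top sieve []
top sieve_grip []
top saucepan_mouth []
top saucepan []
```

View pics/scene_7.png

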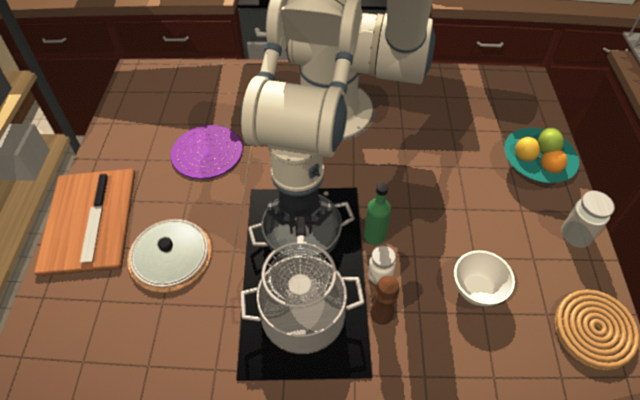

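The scene view shows the sieve centred over the open pan at (300,285), with the row, low pan and bowl unmoved. One last lowering and I'll hand in.

Run:
```python
from h import *
np.set_printoptions(precision=4,suppress=True)
print(ctrl.servo_line([.586,-.047,.132],vel=.04)); ctrl.hold(.5)
s=ctrl.sense(); print(s['time'],s['ee_pos'],s['force'],s['opening'],s['finger_force'])
pic('scene','s9.png')
for n in('sieve','sieve_grip','saucepan_mouth','lid','bowl','oil_bottle','pepper_mill','salt_jar'): print(n,[(world('scene',d['at']),round(d['p'],2)) for d in ctrl.landmark_of('scene',n)[:1]])
w=[world('scene',d['at']) for d in ctrl.landmark_of('scene','sieve')[:1]]
if w and abs(w[0][2]-.130)<.008 and np.hypot(*(w[0][:2]-[.6945,-.045]))<.012: print('handing in',ctrl.hand_in())
```

```text
False
38.3 [ 0.586  -0.047   0.1321] [ 0.1057 -0.6253 -2.2188] 0.22437678056568625 58.55872392654419
sieve [(array([ 0.694 , -0.0468,  0.1321]), 0.96)]
sieve_grip [(array([ 0.5859, -0.0518,  0.1825]), 0.89)]
saucepan_mouth [(array([ 0.6948, -0.0454,  0.1097]), 0.81)]
lid [(array([ 0.5448, -0.3885,  0.0079]), 0.68)]
bowl [(array([0.6145, 0.3702, 0.0032]), 0.73)]
oil_bottle [(array([0.4725, 0.1245, 0.0002]), 0.8)]
pepper_mill [(array([0.6846, 0.1352, 0.0051]), 0.95)]
salt_jar [(array([0.5847, 0.1373, 0.001 ]), 0.59)]
the job is handed in; nothing more can be done
handing in None
```

I've handed the job in: the lid lies knob up on the cork mat, and the arm is holding the sieve level and centred over the open saucepan, its mesh about 2 cm above the rim; nothing else appears to have moved, though the first grasp missed the knob because the fingertips sit about 27 mm short of the reported TCP.

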